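Release the analyser's sample tray with the release pin

ROBOT

A 6-joint arm with a two-finger parallel gripper is mounted at the origin on the work surface. World frame = base frame: x ahead of the robot, y to its left, z up, the work surface at z = 0. Lengths are in mm, angles in rad, forces in N, time in s.
With the tool pointing down it reaches from about 400 to 925 mm from the base axis. Payload 12.5 kg.
Tool frame: the origin (TCP) lies at the very end of the fingers, on their centre line; the grasp point (between the pads) lies 19 mm behind it; z points along the fingers, y is the line along which they close (so a half turn about z gives the same grasp; the last joint's range is limited). The gripper opens to 95 mm and grips with 3 to 60 N. Pads are 20 mm wide; open, the fingers measure 119 mm over their backs; the gripper's body (75 mm by 180 mm) begins 59 mm behind the grasp point.
Start: joints at [-1.314, 0.491, 1.559, -0, 1.092, -0.106], TCP at [221.832, -584.326, 214.661] pointing down, gripper open.
Joint ranges: [-3.1, 3.1], [-0.84, 2.19], [0.05, 2.79], [-1.13, 4.28], [0.06, 2.93], [-2.69, 2.69]. Speed limits (rad/s): [2.22, 2.22, 2.79, 3.14, 3.14, 3.14].

INTERFACE

Orientations are given as [roll, pitch, yaw] about the fixed x, y, z axes, in that order (R = Rz(yaw) Ry(pitch) Rx(roll)).
In Python, from cell import state, imaging, env, spot_in, mark_of gives the robot as it stands. The module is installed in compiled form; this text tells all that it offers.
- The arm moves only by the tool step_arm, never from a script. Its argument "increments" is a list of rows, each an object with "slide": the shift along the tool's x, y, z in m, a list of three; "roll": the turn about the tool's z in rad. A call has 1 to 5 rows; each row is the pose to reach, as a shift and turn from the pose commanded when the call began, along the tool's axes at that moment; what a row does not reach only later rows make up. A row lasts 1/8 s, in which the tool goes at most 62.5 mm and 10.7 degrees, less where a joint would pass 70% of its speed; a pose out of reach is approached as far as the arm can. A call with a gripper value outside its range is refused whole. "fingers" is the opening, from 0 (shut) to 1 (fully open), set as the call begins (left out, the last holds). The fingers move at their own pace and stop on an object; the grip force is fixed at half the most. Time passes only in rows, so rows that repeat a pose let the fingers close. It gives the time, the measured TCP pose, the force, the opening and the grip force at its end, in the units of the state.
- state(): the state, without advancing time (a new reading comes with each control period).
- imaging.read_camera(name): name is "scene" or "top" or "wrist"; returns a dict with "color" (420x560x3 uint8, red, green, blue), "z_map" (420x560 float32, mm along the optical axis (not along the pixel's ray), 0 where there is no reading), "intrinsics" (3x3 intrinsics, pixels), "camera_from_world" (4x4, takes a point from world to camera coordinates). Camera axes: x right, y up, looking along -z (the intrinsics and any distortion apply to the point x, -y, -z); pixel columns grow to the right and rows downward; lengths in mm; the calibration is good to about 2 mm. A picture is of the moment at which its call begins.
- env.job_done(): hands the job in; it is judged then, once.
Trained networks look in the newest picture that a camera, given by its name, has taken for a name from the list of things; names that differ only in an ending like _2 or _b are one class to them, and where a whole thing is asked for, a point or a joint stands for the part that bears it (a point fixed in the world has none). Each returns a list of dicts, best first, with "confidence" (0 to 1); they miss things now and then, are a little off and sometimes report something else, mostly with a low value. They report only what shows in the picture. A call takes as long as a camera call. They do not tell look-alikes from the thing itself.
- spot_in(camera, target): "bbox" ([left, top, right, bottom] in pixels, round what is visible of it).
- mark_of(camera, target): "uv" ([column, row] in pixels: a listed point, or the origin of a listed thing).
The state is a dict: "t": time; "joints": joint angles; "qvel": joint speeds; "tau": joint torques, N m; "eef_pos": TCP position; "tcp_rot": TCP orientation; "ft_force": force on the tool from outside, world axes, zero at the start; "moment": the same for the moment, N m; "opening": opening from 0.0 (shut) to 1.0 (fully open); "grip_force": force on a finger pad.
Only numpy, scipy, OpenCV 4.12 (cv2) and the standard library are available. Lean on these libraries where they do the work, as an engineer would, in place of code of your own. Each camera call takes 0.05 s, during which the arm holds its last target. There are 200 camera calls.

TASK

The sample tray of the black analyser is latched shut. Take the release pin out of the blue rack, push its steel rod down through the round hole in the analyser's top until the latch inside trips and the tray springs out, then pull the pin out and leave it standing tip down in the white beaker, with the tray out and the beaker upright on the bench.

Things in the scene. Friction and masses are not known exactly. Their poses are not given: they have to be found in the camera images.
- pin: Release pin: steel rod 8 mm thick, 70 long; above it a metal disc 36 wide, 6 thick; on top a metal handle 20 thick, 60 long, grip 112 above the rod's tip. Origin at the tip, z up the pin. It stands in one of 3 places 75 mm apart in a fixed blue rack 80 mm high: disc on the rack, tip 10 above the bench; lift 80 to clear. A black marker (18 thick, 140 high) and a capped tube stand there too.
- hole (a point): Centre of the round 24 mm hole, at the upper face of the analyser's top (140 mm above the bench); z up, x to the analyser's back. The latch, a steel disc 48 mm wide, lies 45 mm straight below: springy, trips when pushed down 7 mm (4 N), hard stop at 20 mm; so lower the rod's tip 54 to 62 mm below the mouth. Nothing over 5 mm high stands within 65 mm, nothing over 45 mm on the rest of the top.
- tray (a joint): The sample tray, 145 mm wide, low in the front of the analyser (a fixed black box 220 deep, 260 wide, 140 high, front towards the robot within 15 degrees). Value: its travel out of the front in m. 0 is latched shut; once tripped, a spring drives it out to 0.05 within half a second and it stays out.
- beaker: Open white plastic beaker, a plain round cup 84 mm wide at the rim, 80 mm high, wall 4 mm, 250 g, loose on the bench. Origin at the centre of its underside, z up; inner floor about 5 mm above it. The pin, 60 g, leans on the rim when let go.
Things that resemble listed ones, but are neither listed nor needed, are in the scene too. Several things have the shape of the pin; the one meant has the colours described above.

How it is judged (in metres and radians):
On the way, in this order (a step that is already met when the one before it is completed fails the run):
1. the pin's rod is in the hole, its tip at least 25 mm below the mouth, while the tray is still shut (z of pin in the frame of hole below -0.025 m and horizontal distance between pin and hole below 0.022 m and value of joint tray below 0.01 m).
2. the tray has sprung out at least 30 mm while the rod is still in the hole (z of pin in the frame of hole below -0.005 m and horizontal distance between pin and hole below 0.022 m and value of joint tray above 0.03 m).
At the end, for the whole second after the job is handed in: The tray is out by more than 35 mm; the pin rests tip down in the beaker, its tip inside the rim and less than 30 mm above the beaker's underside; the beaker stands upright (within 8 degrees) on the bench; the pin is at rest (value of joint tray above 0.035 m and horizontal distance between pin and beaker below 0.042 m and z of pin in the frame of beaker between -0.005 and 0.03 m and angle between beaker's own z axis and vertical below 0.15 rad and height (world z) of beaker below 0.015 m and linear speed of pin below 0.05 m/s); the robot touches nothing.
It also fails if it takes over 50 s, if anything falls off the work surface, if the arm or the gripper's body presses on something with over 40 N, if the wrist force passes 120 N, or if a joint passes its speed limit or range.

## Working session

There is one attempt and no reset: what is moved stays moved. The work goes in short steps, Python scripts to look and compute and a tool call to move; the robot and the scene stay as the last step left them, time stands still between calls to the robot, and variables do not carry over. Pictures are saved under pics/ and viewed, at most 10 in all, crops included, and the job is handed in when it is done.

Besides the shell and the picture viewer there is one more tool, called as name(argument=value, ...), one argument or row to a line, values as JSON. step_arm: Moves the arm, as the interface text tells. Its arguments: {"type":"object","properties":{"increments":{"type":"array"},"fingers":{"type":"number"}},"required":["increments"]}

```bash
mkdir -p pics; cat > h.py <<'E'
import numpy as np, cv2
from cell import state, imaging, env, spot_in, mark_of
def cam(n):
    d=imaging.read_camera(n); d['K']=np.array(d['intrinsics']); d['T']=np.array(d['camera_from_world']); return d
def p3(d,u,v,z=None):
    """world point of pixel; z: depth (mm) or None for map"""
    if z is None:
        w=d['z_map'][int(v)-1:int(v)+2,int(u)-1:int(u)+2]; w=w[w>0]
        if not len(w): return None
        z=np.median(w)
    K=d['K']; c=np.array([(u-K[0,2])/K[0,0]*z,-(v-K[1,2])/K[1,1]*z,-z,1])
    return (np.linalg.inv(d['T'])@c)[:3]
def onplane(d,u,v,h):
    a=p3(d,u,v,100.);b=p3(d,u,v,1000.); return a+(b-a)*(h-a[2])/(b[2]-a[2])
def cloud(d):
    K=d['K'];z=d['z_map'];v,u=np.indices(z.shape)
    c=np.stack([(u-K[0,2])/K[0,0]*z,-(v-K[1,2])/K[1,1]*z,-z,np.ones_like(z)],-1)
    return (c@np.linalg.inv(d['T']).T)[...,:3]
def save(n,im,s=1): cv2.imwrite('pics/'+n+'.png',cv2.resize(im[...,::-1],None,fx=s,fy=s,interpolation=cv2.INTER_CUBIC))
E
python3 - <<'E'
from h import *
np.set_printoptions(precision=1,suppress=True)
ims=[]
for n in ['scene','top']:
    d=cam(n); save(n,d['color'],1.42)
    for t in ['pin','hole','tray','beaker']:
        print(n,t,[(np.round(m['uv']),round(m['confidence'],2),p3(d,*m['uv'])) for m in mark_of(n,t)],[(np.round(m['bbox']),round(m['confidence'],2)) for m in spot_in(n,t)])
print(state())
E
```

```text
scene pin [(array([166., 331.]), 0.76, array([ 510.1, -413.8,   -0.7]))] [(array([157., 283., 181., 332.]), 0.79), (array([204., 253., 224., 286.]), 0.78)]
scene hole [(array([334., 166.]), 0.81, array([584.6, 130.2, 135.2])), (array([257., 219.]), 0.55, array([478. , -52.1,  34.4]))] [(array([291., 127., 416., 240.]), 0.7)]Traceback (most recent call last):
  File "<stdin>", line 7, in <module>
ValueError: it knows: beaker, hole, pin
```

View pics/scene.png

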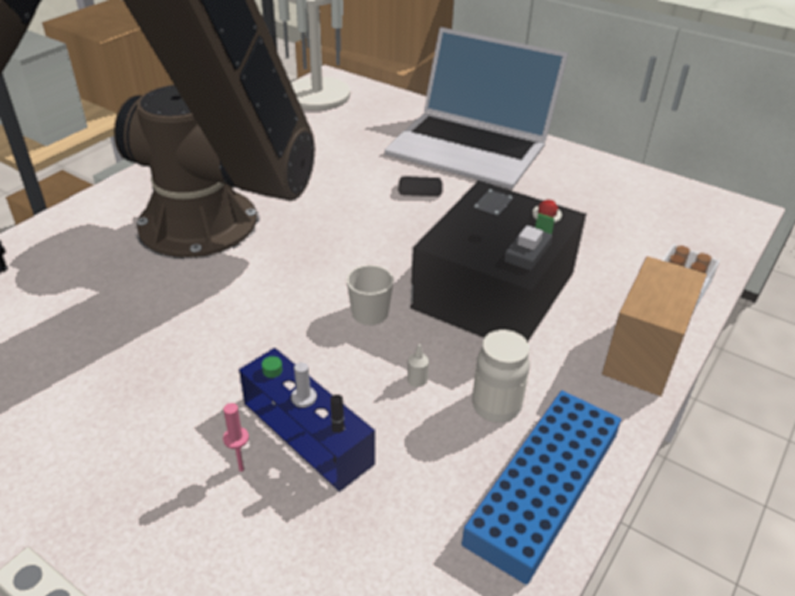

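The scene view (pixels in the ×1.42 picture) shows the blue rack at about (305,415). In it are a green-capped tube (272,366), a metal pin (302,382) and a black marker (337,412). A pink look-alike pin stands at (235,437), the white beaker at (370,293), and the black analyser with a dark hole at (475,238). The metal pin at (302,382) fits the description because it has steel and metal colours and is in the rack. The pink one does not fit.

```bash
python3 - <<'E'
from h import *
np.set_printoptions(precision=1,suppress=True)
d=cam('top'); save('top',d['color'],1.42)
for t in ['pin','hole','beaker']:
    print(t,[(np.round(m['uv']),round(m['confidence'],2),p3(d,*m['uv'])) for m in mark_of('top',t)],[(np.round(m['bbox']),round(m['confidence'],2)) for m in spot_in('top',t)])
print(np.linalg.inv(d['T'])[:3,3])
d=cam('scene')
print('beaker',[(np.round(m['uv']),p3(d,*m['uv'])) for m in mark_of('scene','beaker')])
save('crop',d['color'][235:345,140:280],5)
C=cloud(d)
# pin handle/disc in the scene: pixels in the box, above the rack
s=C[250:290,200:228].reshape(-1,3); h=s[(s[:,2]>95)&(s[:,2]<160)]
print('handle',len(h),h.mean(0),h.min(0),h.max(0))
# beaker, rim points
s=C[185:230,240:280].reshape(-1,3); b=s[(s[:,2]>74)&(s[:,2]<90)]
print('rim',len(b),b.min(0),b.max(0))
# analyser top
s=C[120:245,285:420].reshape(-1,3); b=s[(abs(s[:,2]-140)<6)].astype(np.float32)
print('top',len(b),cv2.minAreaRect(b[:,:2].copy()),cv2.boxPoints(cv2.minAreaRect(b[:,:2].copy())))
print({k:np.round(v,3) for k,v in state().items()})
E
```

```text
pin [(array([447., 228.]), 0.78, array([ 517.6, -407. ,    0.4])), (array([398., 211.]), 0.71, array([ 545.9, -286.6,   84.5]))] [(array([397., 200., 415., 221.]), 0.74), (array([448., 218., 473., 232.]), 0.54)]
hole [(array([195., 188.]), 0.97, array([601.4, 132.3,  94.5]))] [(array([100., 118., 250., 245.]), 0.64)]
beaker [(array([270., 258.]), 0.86, array([458.7, -17.3,   3.3]))] [(array([249., 233., 293., 275.]), 0.87)]
[ 380.   -86.7 1200.7]
beaker [(array([257., 222.]), array([479.9, -53. ,  25.7]))]
handle 223 [ 555.4 -305.5  126.4] [ 542.  -313.4   95.2] [ 563.5 -292.9  150. ]
rim 207 [425.3 -63.2  74. ] [508.3  22.2  83.7]
top 4519 ((626.0542602539062, 106.36038970947266), (233.22161865234375, 404.6473693847656), 7.206008434295654) [[ 485.   292.5]
 [ 535.7 -109. ]
 [ 767.1  -79.7]
 [ 716.4  321.7]]
{'t': np.float64(0.7), 'joints': array([-1.3,  0.5,  1.6, -0. ,  1.1, -0.1]), 'qvel': array([-0.,  0., -0.,  0., -0.,  0.]), 'tau': array([ -0. , -61.2, -25.8,   0.1,   0. ,  -0. ]), 'eef_pos': array([ 221.8, -584.3,  214.7]), 'tcp_rot': array([3.1, 0. , 0.4]), 'ft_force': array([-0.5,  0.1,  0.4]), 'moment': array([-0.,  0.,  0.]), 'grip_force': np.float64(0.0), 'opening': np.float64(1.002)}
```

View pics/top.png

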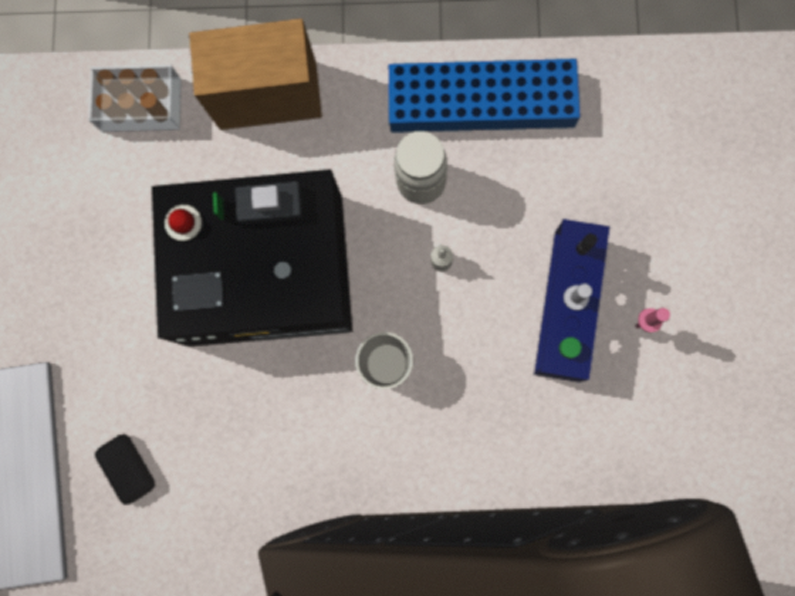

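View pics/crop.png

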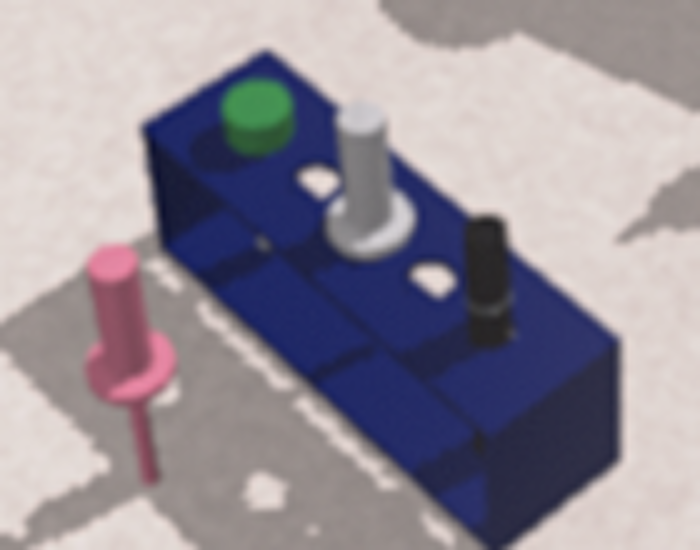

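The crop confirms it: the bare-metal pin is in the middle place of the rack at scene pixel (213,270), and the pink one stands outside the rack. The top view (×1.42) shows the metal pin handle at (585,290), the hole as a grey disc at (282,270), and the beaker at (385,360).

```bash
python3 - <<'E'
from h import *
np.set_printoptions(precision=1,suppress=True)
d=cam('top'); im=d['color'].astype(int); C=cloud(d)
s=C[195:225,390:425].reshape(-1,3); 
h=s[(s[:,2]>138)&(s[:,2]<152)]; print('handle top',len(h),h.mean(0))
print('handle by pix',onplane(d,412,204.5,146),'disc',onplane(d,406,209,86))
g=onplane(d,402,245,90); m=onplane(d,415,170,140); print('green',g,'marker',m)
# rack rotated rect
hsv=cv2.cvtColor(d['color'],cv2.COLOR_RGB2HSV); 
M=(C[...,2]>74)&(C[...,2]<86)&(np.indices(C.shape[:2])[1]>370)&(np.indices(C.shape[:2])[1]<435)&(np.indices(C.shape[:2])[0]>150)&(np.indices(C.shape[:2])[0]<270)
r=C[M]; print('rack',len(r),cv2.minAreaRect(r[:,:2].astype(np.float32)))
# hole: bright blob
w=im[178:205,185:212].sum(2); v,u=np.nonzero(w>230); print('blob',len(u),u.mean()+185,v.mean()+178,u.min()+185,u.max()+185,v.min()+178,v.max()+178)
u0,v0=u.mean()+185,v.mean()+178
print('hole by blob',onplane(d,u0,v0,140),onplane(d,u0,v0,95),'by net',onplane(d,*mark_of('top','hole')[0]['uv'],140))
uu=C[...,2]; b=C[(uu>74)&(uu<86)&(abs(C[...,0]-462)<65)&(abs(C[...,1]+18)<60)]; print('rim',len(b),cv2.minEnclosingCircle(b[:,:2].astype(np.float32)))
A=C[(abs(uu-140)<5)&(C[...,1]>-30)&(C[...,1]<300)&(C[...,0]>480)&(C[...,0]<780)]; print('anal',cv2.minAreaRect(A[:,:2].astype(np.float32)))
print(repr(state()['tcp_rot']))
save('hole',d['color'][165:215,170:230],8)
E
```

```text
handle top 83 [ 549.  -300.9  145.5]
handle by pix [ 549.3 -303.6  146. ] disc [ 549.7 -303.2   86. ]
green [ 475.1 -290.7   90. ] marker [ 619.4 -314.2  140. ]
rack 3085 ((549.8700561523438, -301.7927551269531), (71.35381317138672, 231.5247344970703), 79.58493041992188)
blob 89 198.56179775280899 189.76404494382024 194 203 185 195
hole by blob [588.8 116.7 140. ] [597.7 125.4  95. ] by net [591.5 125.1 140. ]
rim 269 ((476.6307067871094, -6.000911712646484), 60.530033111572266)
anal ((615.5452880859375, 170.693115234375), (221.3115234375, 260.8188781738281), 4.123143196105957)
array([ 3.1, -0. ,  0.4])
```

View pics/hole.png

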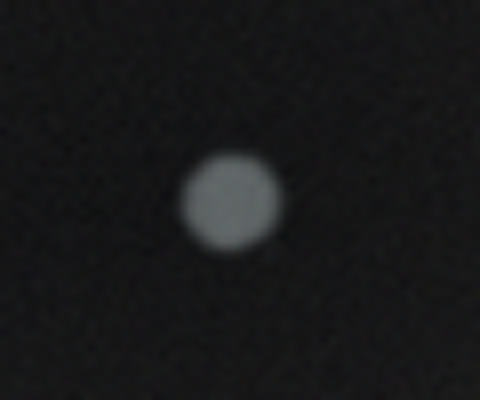

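The crop shows the latch disc through the round hole. The blob is full and about 10 px across, centred at top pixel (198.6,189.8), which puts the hole near (589,117).

```bash
cat >> h.py <<'E'
from scipy.spatial.transform import Rotation as Ro
def slide(to):
    s=state();R=Ro.from_euler('xyz',s['tcp_rot']).as_matrix()
    print('slide mm',np.round(R.T@(np.array(to)-s['eef_pos']),1),'pos',np.round(s['eef_pos'],1),'rpy',np.round(s['tcp_rot'],4),'t',round(float(s['t']),2))
E
python3 -c "
from h import *
slide([549,-302,240])"
```

```text
slide mm [ 406.  -147.9  -25.3] pos [ 221.8 -584.3  214.7] rpy [ 3.1415 -0.      0.3628] t 0.8
```

step_arm(
  increments=[
    {"slide": [0.055,-0.02,-0.01],"roll": 0.1},
    {"slide": [0.11,-0.04,-0.02],"roll": 0.2},
    {"slide": [0.165,-0.06,-0.03],"roll": 0.3},
    {"slide": [0.22,-0.08,-0.03],"roll": 0.36},
    {"slide": [0.275,-0.1,-0.03],"roll": 0.363},
  ],
  fingers=0.8,
)

```text
t: 1.42
eef_pos: [444.7, -391.9, 245.0]
tcp_rot: [3.141, -0.0, -0.001]
ft_force: [-0.0, -0.7, -0.3]
opening: 0.799
grip_force: 0.0
```

```bash
python3 -c "
from h import *
slide([549,-302,240])"
```

```text
slide mm [104.2 -90.    5. ] pos [ 444.7 -391.9  245. ] rpy [ 3.141e+00 -5.000e-04 -1.300e-03] t 1.43
```

step_arm(
  increments=[
    {"slide": [0.04,-0.035,0.005]},
    {"slide": [0.08,-0.07,0.005]},
    {"slide": [0.104,-0.09,0.005]},
    {"slide": [0.104,-0.09,0.005]},
  ],
)

```text
invalid input at $.increments[0]: expected keys slide, roll
```

```bash
python3 - <<'E'
from h import *
np.set_printoptions(precision=1,suppress=True)
d=cam('wrist'); C=cloud(d); save('w1',d['color'],1.4)
u=C[...,2]
for a,b in [(136,155)]:
    h=C[(u>a)&(u<b)&(abs(C[...,0]-549)<30)&(abs(C[...,1]+302)<30)]; print(len(h),h.mean(0) if len(h) else '', h.min(0) if len(h) else '',h.max(0) if len(h) else '')
slide([549,-302,103])
E
```

```text
789 [ 550.6 -301.9  144.9] [ 541.3 -310.8  136.1] [ 560.8 -291.1  147.9]
slide mm [100.2 -85.4 142.2] pos [ 448.7 -387.7  244.9] rpy [-3.1 -0.   0. ] t 1.48
```

View pics/w1.png

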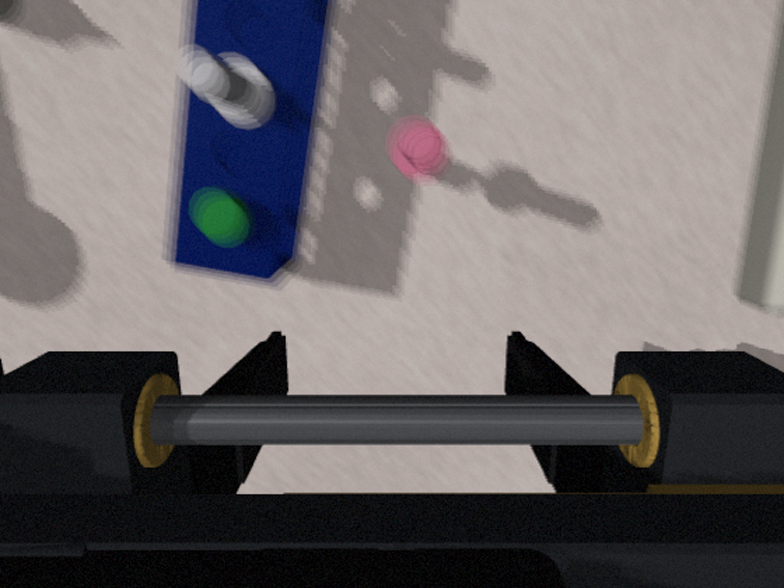

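The wrist view shows the metal pin at (230,90), the green tube at (220,215) and the pink pin at (420,150). Depth puts the metal handle at (550.6,-302). My first move was refused because it left out "roll", so I'm sending it again.

step_arm(
  increments=[
    {"slide": [0.04,-0.035,0.005],"roll": 0},
    {"slide": [0.08,-0.07,0.005],"roll": 0},
    {"slide": [0.1,-0.085,0.01],"roll": 0},
    {"slide": [0.1,-0.085,0.03],"roll": 0},
    {"slide": [0.1,-0.085,0.05],"roll": 0},
  ],
)

```text
t: 2.1
eef_pos: [543.8, -307.9, 194.2]
tcp_rot: [3.141, -0.0, 0.001]
ft_force: [0.4, -1.3, -0.5]
opening: 0.801
grip_force: 0.0
```

```bash
python3 - <<'E'
from h import *
np.set_printoptions(precision=1,suppress=True)
d=cam('wrist')
slide([550.5,-302,103])
E
```

```text
slide mm [ 8.  -5.3 88.4] pos [ 542.8 -307.5  191.4] rpy [-3.1  0.   0. ] t 2.15
```

step_arm(
  increments=[
    {"slide": [0.007,-0.006,0.02],"roll": 0},
    {"slide": [0.007,-0.006,0.045],"roll": 0},
    {"slide": [0.007,-0.006,0.07],"roll": 0},
    {"slide": [0.007,-0.006,0.087],"roll": 0},
    {"slide": [0.007,-0.006,0.087],"roll": 0},
  ],
)

```text
t: 2.78
eef_pos: [550.2, -302.2, 106.9]
tcp_rot: [-3.141, 0.001, -0.0]
ft_force: [-0.8, -0.3, 0.1]
opening: 0.797
grip_force: 0.0
```

step_arm(
  increments=[
    {"slide": [0,0,0],"roll": 0},
    {"slide": [0,0,0],"roll": 0},
    {"slide": [0,0,0],"roll": 0},
    {"slide": [0,0,0],"roll": 0},
    {"slide": [0,0,0],"roll": 0},
  ],
  fingers=0.1,
)

```text
t: 3.4
eef_pos: [550.5, -302.3, 107.7]
tcp_rot: [3.141, -0.0, -0.0]
ft_force: [0.3, 0.8, 0.4]
opening: 0.331
grip_force: 0.0
```

step_arm(
  increments=[
    {"slide": [0,0,0],"roll": 0},
    {"slide": [0,0,0],"roll": 0},
    {"slide": [0,0,0],"roll": 0},
  ],
  fingers=0,
)

```text
t: 3.78
eef_pos: [550.5, -302.3, 107.6]
tcp_rot: [3.142, 0.0, -0.0]
ft_force: [0.1, -0.3, 0.4]
opening: 0.205
grip_force: 30.0
```

step_arm(
  increments=[
    {"slide": [0,0,-0.02],"roll": 0},
    {"slide": [0,0,-0.06],"roll": 0},
    {"slide": [0,0,-0.11],"roll": 0},
    {"slide": [0,0,-0.16],"roll": 0},
    {"slide": [0,0,-0.2],"roll": 0},
  ],
)

```text
t: 4.4
eef_pos: [550.4, -302.2, 309.8]
tcp_rot: [3.141, -0.001, -0.0]
ft_force: [0.2, -1.0, -1.3]
opening: 0.208
grip_force: 30.0
```

step_arm(
  increments=[
    {"slide": [-0.01,-0.055,0],"roll": 0},
    {"slide": [-0.02,-0.11,0],"roll": 0},
    {"slide": [-0.03,-0.165,0],"roll": 0},
    {"slide": [-0.04,-0.22,0],"roll": 0},
    {"slide": [-0.05,-0.275,0],"roll": 0},
  ],
)

```text
t: 5.03
eef_pos: [499.8, -25.6, 307.7]
tcp_rot: [3.142, -0.0, -0.001]
ft_force: [0.5, -0.2, -0.6]
opening: 0.204
grip_force: 30.0
```

step_arm(
  increments=[
    {"slide": [-0.01,-0.05,0],"roll": 0},
    {"slide": [-0.02,-0.1,0],"roll": 0},
    {"slide": [-0.03,-0.14,0],"roll": 0},
    {"slide": [-0.03,-0.14,0],"roll": 0},
    {"slide": [-0.03,-0.14,0],"roll": 0},
  ],
)

```text
t: 5.65
eef_pos: [470.6, 112.5, 307.6]
tcp_rot: [3.141, -0.0, 0.0]
ft_force: [0.3, -0.7, -1.0]
opening: 0.204
grip_force: 30.0
```

```bash
python3 - <<'E'
from h import *
np.set_printoptions(precision=1,suppress=True)
d=cam('wrist'); save('w2',d['color'],1.4); C=cloud(d)
for m in mark_of('wrist','hole'): print(np.round(m['uv'],1),m['confidence'],onplane(d,*m['uv'],140))
for m in mark_of('wrist','pin'): print('pin',np.round(m['uv'],1),m['confidence'],onplane(d,*m['uv'],210))
s=state(); print(s['eef_pos'],s['tcp_rot'],s['t'])
s=cam('scene'); C=cloud(s); e=state()['eef_pos']
b=C[(abs(C[...,0]-e[0])<25)&(abs(C[...,1]-e[1])<25)&(C[...,2]>180)&(C[...,2]<275)]; print('pin low pts',len(b),b.min(0),np.median(b,0)); 
E
```

```text
[275.4  55.9] 0.73 [589.1 120.1 140. ]
pin [281.6 209.5] 0.71 [472.2 114.6 210. ]
[470.8 111.9 307.5] [ 3.1  0.  -0. ] 5.8
pin low pts 71 [466.1 105.6 210.7] [473.9 109.8 244.3]
```

View pics/w2.png

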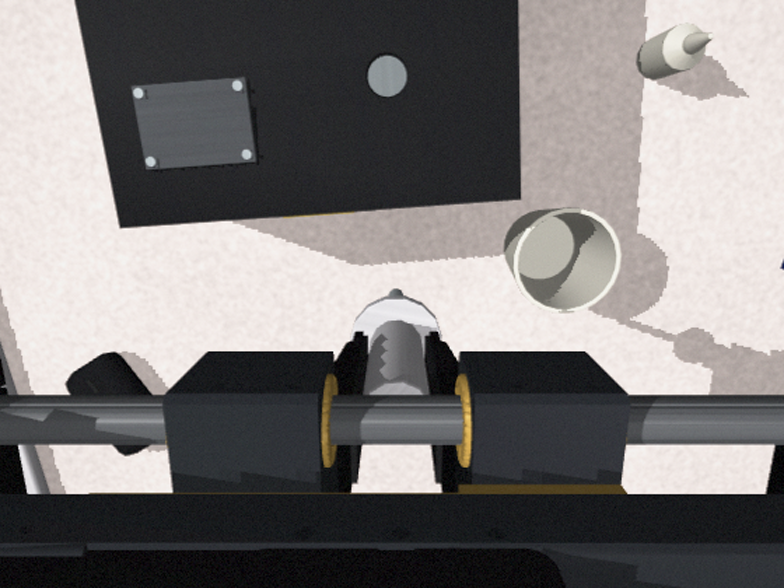

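The wrist view shows the hole at (387,75), the held pin's disc and tip at (396,295), and the beaker rim centred near (568,260). All three agree with the earlier estimates.

step_arm(
  increments=[
    {"slide": [0.04,-0.006,0],"roll": 0},
    {"slide": [0.08,-0.006,0],"roll": 0},
    {"slide": [0.119,-0.006,0],"roll": 0},
    {"slide": [0.119,-0.006,0.03],"roll": 0},
    {"slide": [0.119,-0.006,0.05],"roll": 0},
  ],
)

```text
t: 6.48
eef_pos: [589.7, 117.8, 255.9]
tcp_rot: [3.141, 0.002, -0.002]
ft_force: [-0.3, 0.5, -0.7]
opening: 0.203
grip_force: 30.0
```

```bash
python3 - <<'E'
from h import *
np.set_printoptions(precision=1,suppress=True)
cv=cv2.imread('pics/w2.png')[...,::-1]; g=cv.sum(2)[45:105,355:420].astype(int); v,u=np.nonzero(g>280); print('blob',(u.mean()+355)/1.4,(v.mean()+45)/1.4)
d=cam('wrist')
# pose of the wrist cam in w2: same tilt, shifted by the tool motion
sh=np.array([470.8,111.9,307.5])-state()['eef_pos']
print('hole',onplane(d,(u.mean()+355)/1.4,(v.mean()+45)/1.4,140-sh[2])+sh,'beaker',onplane(d,568/1.4,260/1.4,80-sh[2])+sh)
for m in mark_of('wrist','hole'): print(np.round(m['uv'],1),m['confidence'],onplane(d,*m['uv'],140))
save('w3',d['color'],1.4)
slide([590.5,118.5,179.5])
E
```

```text
blob 276.3250682438581 54.098612374886265
hole [591.7 118.5 140. ] beaker [466.7 -20.8  80. ]
[282.8 204.4] 0.74 [590.7 119.  140. ]
slide mm [ 1.8 -0.7 75.9] pos [589.  117.9 255.4] rpy [ 3.1  0.  -0. ] t 6.58
```

View pics/w3.png

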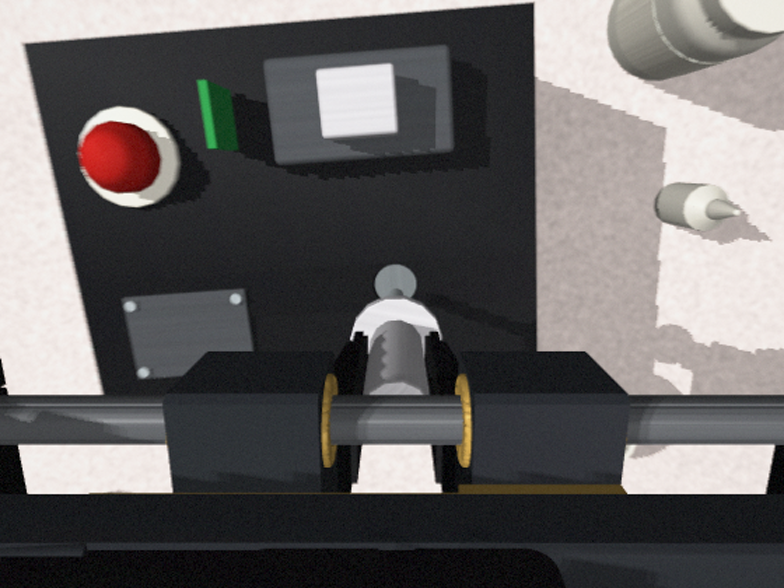

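The hole at (396,283) is right below the tip at (397,293), so I'm lowering the rod.

step_arm(
  increments=[
    {"slide": [0.002,-0.001,0.01],"roll": 0},
    {"slide": [0.002,-0.001,0.022],"roll": 0},
    {"slide": [0.002,-0.001,0.034],"roll": 0},
    {"slide": [0.002,-0.001,0.046],"roll": 0},
    {"slide": [0.002,-0.001,0.055],"roll": 0},
  ],
)

```text
t: 7.2
eef_pos: [591.4, 119.7, 201.7]
tcp_rot: [3.141, 0.0, -0.0]
ft_force: [-0.2, -0.2, -0.8]
opening: 0.206
grip_force: 30.0
```

step_arm(
  increments=[
    {"slide": [0,0,0.008],"roll": 0},
    {"slide": [0,0,0.015],"roll": 0},
    {"slide": [0,0,0.021],"roll": 0},
    {"slide": [0,0,0.021],"roll": 0},
    {"slide": [0,0,0.021],"roll": 0},
  ],
)

```text
t: 7.82
eef_pos: [591.7, 119.7, 182.0]
tcp_rot: [3.142, -0.001, -0.0]
ft_force: [-0.3, 0.1, 5.4]
opening: 0.205
grip_force: 30.0
```

```bash
python3 - <<'E'
from h import *
np.set_printoptions(precision=1,suppress=True)
d=cam('scene'); save('s4',d['color'][110:260,230:430],4)
slide([590.5,118.5,179.5]); print(state()['ft_force'])
E
```

```text
slide mm [-1.2  1.2  2.5] pos [591.7 119.7 182. ] rpy [ 3.1 -0.  -0. ] t 7.88
[ 0.  -0.   4.9]
```

View pics/s4.png

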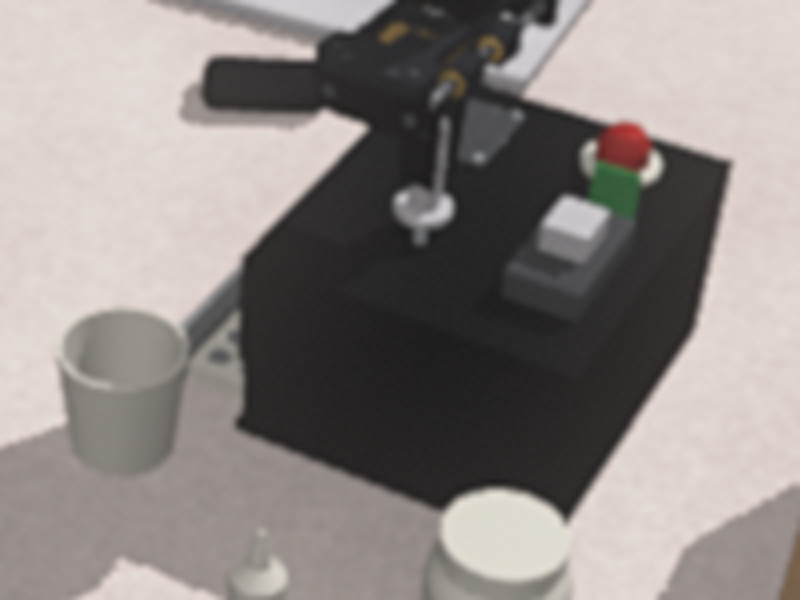

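The scene crop shows the rod in the hole and the tray out at the front, with its grey panel and holes at (215,345). The latch pushes back with about 5 N. I'll press 2 mm further, hold briefly, then pull the pin out.

step_arm(
  increments=[
    {"slide": [0,0,0.002],"roll": 0},
    {"slide": [0,0,0.002],"roll": 0},
    {"slide": [0,0,0.002],"roll": 0},
    {"slide": [0,0,0.002],"roll": 0},
  ],
)

```text
t: 8.38
eef_pos: [591.6, 119.7, 179.7]
tcp_rot: [3.142, -0.0, -0.0]
ft_force: [0.1, -0.4, 5.0]
opening: 0.206
grip_force: 30.0
```

step_arm(
  increments=[
    {"slide": [0,0,-0.02],"roll": 0},
    {"slide": [0,0,-0.05],"roll": 0},
    {"slide": [0,0,-0.08],"roll": 0},
    {"slide": [0,0,-0.11],"roll": 0},
    {"slide": [0,0,-0.125],"roll": 0},
  ],
)

```text
t: 9.0
eef_pos: [591.6, 119.8, 305.4]
tcp_rot: [-3.142, -0.001, -0.0]
ft_force: [-0.2, 0.1, -1.1]
opening: 0.202
grip_force: 30.0
```

```bash
python3 - <<'E'
from h import *
np.set_printoptions(precision=1,suppress=True)
d=cam('top'); C=cloud(d); e=state()['eef_pos']
s=C[(C[...,2]>15)&(C[...,2]<60)&(C[...,1]>110)&(C[...,1]<240)&(C[...,0]>420)&(C[...,0]<530)]; print('tray pts',len(s),s.min(0) if len(s) else '')
for m in mark_of('top','beaker'): print(np.round(m['uv']),m['confidence'],onplane(d,*m['uv'],0))
hsv=C[...,2]; b=C[(hsv>72)&(hsv<88)&(np.hypot(C[...,0]-467,C[...,1]+20)<55)&(C[...,0]<505)]
print(len(b),cv2.minEnclosingCircle(b[:,:2].astype(np.float32)),np.median(b,0))
slide([467,-20,305])
E
```

```text
tray pts 810 [452.5 110.1  16.3]
[268. 258.] 0.71 [460.6 -10.7   0. ]
277 ((463.6533508300781, -19.77082633972168), 41.536529541015625) [465.9 -17.1  79.1]
slide mm [-124.7  139.8    0.1] pos [591.8 119.8 305.3] rpy [-3.1 -0.  -0. ] t 9.1
```

The tray is out: its points reach x≈452 ahead of the analyser's front. The beaker centre is at about (465,-20).

step_arm(
  increments=[
    {"slide": [-0.035,0.038,0],"roll": 0},
    {"slide": [-0.07,0.076,0],"roll": 0},
    {"slide": [-0.105,0.115,0],"roll": 0},
    {"slide": [-0.127,0.14,0.02],"roll": 0},
    {"slide": [-0.127,0.14,0.06],"roll": 0},
  ],
)

```text
t: 9.72
eef_pos: [463.4, -21.5, 244.0]
tcp_rot: [3.141, -0.001, -0.002]
ft_force: [0.5, 0.2, -0.9]
opening: 0.206
grip_force: 30.0
```

step_arm(
  increments=[
    {"slide": [0,0,0.03],"roll": 0},
    {"slide": [0,0,0.06],"roll": 0},
    {"slide": [0,0,0.09],"roll": 0},
    {"slide": [0,0,0.11],"roll": 0},
    {"slide": [0,0,0.115],"roll": 0},
  ],
)

```text
t: 10.35
eef_pos: [463.3, -20.0, 127.8]
tcp_rot: [-3.141, 0.004, -0.0]
ft_force: [0.9, 0.4, -0.8]
opening: 0.206
grip_force: 30.0
```

```bash
python3 - <<'E'
from h import *
np.set_printoptions(precision=1,suppress=True)
d=cam('scene'); save('s5',d['color'][150:250,190:310],6)
slide([465,-20,106]); print(state()['ft_force'])
E
```

```text
slide mm [ 1.4 -0.1 22.1] pos [463.7 -20.1 128.1] rpy [-3.1  0.  -0. ] t 10.4
[-0.6  0.2 -2.2]
```

View pics/s5.png

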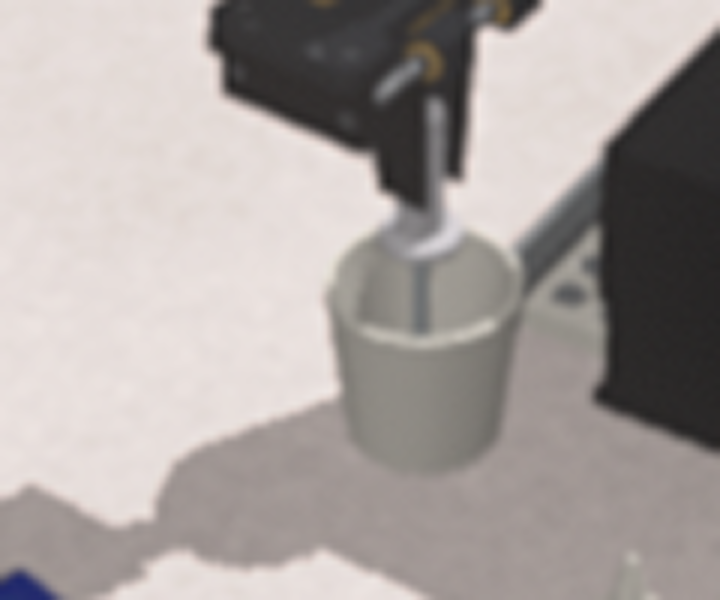

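The crop shows the rod inside the beaker near (420,300), well clear of the walls. I'll lower it the rest of the way and let go.

step_arm(
  increments=[
    {"slide": [0.001,0,0.008],"roll": 0},
    {"slide": [0.001,0,0.016],"roll": 0},
    {"slide": [0.001,0,0.021],"roll": 0},
    {"slide": [0.001,0,0.022],"roll": 0},
    {"slide": [0.001,0,0.022],"roll": 0},
  ],
)

```text
t: 11.02
eef_pos: [465.5, -20.3, 107.7]
tcp_rot: [3.142, -0.0, -0.0]
ft_force: [-0.0, 0.1, -0.5]
opening: 0.206
grip_force: 30.0
```

step_arm(
  increments=[
    {"slide": [0,0,0],"roll": 0},
    {"slide": [0,0,0],"roll": 0},
    {"slide": [0,0,0],"roll": 0},
    {"slide": [0,0,0],"roll": 0},
    {"slide": [0,0,0],"roll": 0},
  ],
  fingers=1,
)

```text
t: 11.65
eef_pos: [465.5, -20.3, 107.6]
tcp_rot: [3.141, -0.0, -0.0]
ft_force: [0.2, 0.4, 0.3]
opening: 0.676
grip_force: 0.0
```

step_arm(
  increments=[
    {"slide": [0,0,0],"roll": 0},
    {"slide": [0,0,0],"roll": 0},
    {"slide": [0,0,0],"roll": 0},
    {"slide": [0,0,0],"roll": 0},
  ],
)

```text
t: 12.15
eef_pos: [465.5, -20.3, 107.6]
tcp_rot: [3.142, 0.0, -0.0]
ft_force: [0.3, -0.2, 0.1]
opening: 0.993
grip_force: 0.0
```

```bash
python3 - <<'E'
from h import *
d=cam('scene'); save('s6',d['color'][150:250,190:310],6)
print(state()['ft_force'],state()['eef_pos'])
E
```

```text
[ 0.39452905 -0.70142944  0.76941029] [465.54713786 -20.24003862 107.63354546]
```

View pics/s6.png

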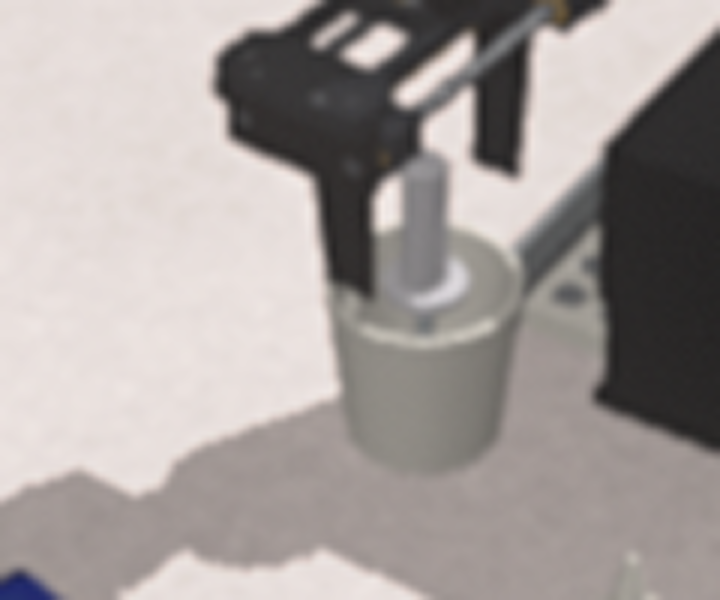

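The fingers are open and the pin stands in the beaker, its handle at (425,220), clear of both fingers. I've used all 10 picture views, so the remaining checks will be numeric. I'm raising the arm straight up.

step_arm(
  increments=[
    {"slide": [0,0,-0.02],"roll": 0},
    {"slide": [0,0,-0.05],"roll": 0},
    {"slide": [0,0,-0.09],"roll": 0},
    {"slide": [0,0,-0.13],"roll": 0},
    {"slide": [0,0,-0.16],"roll": 0},
  ],
)

```text
t: 12.82
eef_pos: [465.5, -20.2, 269.3]
tcp_rot: [3.141, -0.001, -0.0]
ft_force: [0.1, -0.2, -0.3]
opening: 0.997
grip_force: 0.0
```

step_arm(
  increments=[
    {"slide": [0,0,0],"roll": 0},
    {"slide": [0,0,0],"roll": 0},
    {"slide": [0,0,0],"roll": 0},
    {"slide": [0,0,0],"roll": 0},
    {"slide": [0,0,0],"roll": 0},
  ],
)

```text
t: 13.45
eef_pos: [465.5, -20.3, 267.2]
tcp_rot: [-3.142, 0.001, -0.0]
ft_force: [-0.1, 0.3, 0.7]
opening: 0.999
grip_force: 0.0
```

```bash
python3 - <<'E'
from h import *
np.set_printoptions(precision=1,suppress=True)
for k in range(2):
    d=cam('scene'); C=cloud(d); r=np.hypot(C[...,0]-465,C[...,1]+20)
    for a,b in [(88,105),(105,125),(125,150),(150,180)]:
        s=C[(C[...,2]>a)&(C[...,2]<b)&(r<90)]; print(a,b,len(s),np.median(s,0) if len(s) else '')
    s=C[(C[...,2]>74)&(C[...,2]<86)&(r<55)]; print('rim',cv2.minEnclosingCircle(s[:,:2].astype(np.float32)),s[:,2].max())
    print('pin',[(np.round(m['bbox']),round(m['confidence'],2)) for m in spot_in('scene','pin')], state()['t'],state()['ft_force'])
E
```

```text
88 105 79 [477.9 -18.2  97. ]
105 125 96 [476.1 -21.2 115. ]
125 150 127 [475.8 -15.7 137.4]
150 180 0 
rim ((466.5862731933594, -20.27132797241211), 44.320003509521484) 85.80082209077125
pin [(array([156., 283., 176., 331.]), 0.94), (array([253., 177., 269., 205.]), 0.55)] 13.55 [ 0.2  0.8 -0.3]
88 105 77 [477.4 -17.8  97.1]
105 125 91 [477.3 -18.  114. ]
125 150 129 [475.4 -18.1 137.9]
150 180 0 
rim ((466.5179443359375, -20.40675163269043), 44.42508316040039) 85.9627998996848
pin [(array([153., 284., 176., 333.]), 0.89), (array([253., 175., 268., 206.]), 0.48)] 13.65 [ 0.5 -0.4 -1.1]
```

The pin stands upright on its flat tip, with its top at about 145. I'll check once more that it stays at rest.

step_arm(
  increments=[
    {"slide": [0,0,0],"roll": 0},
    {"slide": [0,0,0],"roll": 0},
    {"slide": [0,0,0],"roll": 0},
    {"slide": [0,0,0],"roll": 0},
    {"slide": [0,0,0],"roll": 0},
  ],
)

```text
t: 14.28
eef_pos: [465.5, -20.2, 267.6]
tcp_rot: [3.142, -0.0, -0.0]
ft_force: [0.6, 0.2, -0.1]
opening: 1.0
grip_force: 0.0
```

step_arm(
  increments=[
    {"slide": [0,0,0],"roll": 0},
    {"slide": [0,0,0],"roll": 0},
    {"slide": [0,0,0],"roll": 0},
    {"slide": [0,0,0],"roll": 0},
    {"slide": [0,0,0],"roll": 0},
  ],
)

```text
t: 14.9
eef_pos: [465.5, -20.2, 267.6]
tcp_rot: [3.141, 0.0, -0.0]
ft_force: [0.1, 0.1, -1.0]
opening: 0.998
grip_force: 0.0
```

```bash
python3 - <<'E'
from h import *
np.set_printoptions(precision=1,suppress=True)
d=cam('scene'); C=cloud(d); r=np.hypot(C[...,0]-465,C[...,1]+20)
ok=True
for a,b,m in [(88,105,[477.4,-17.8]),(125,150,[475.4,-18.1])]:
    s=np.median(C[(C[...,2]>a)&(C[...,2]<b)&(r<90)],0); print(s); ok&=np.hypot(*(s[:2]-m))<5
print(ok, env.job_done() if ok else 'not handed in')
E
```

```text
[477.6 -17.   97.1]
[476.1 -17.  137.8]
the job is handed in; nothing more can be done
True None
```

I handed the job in at about 15 s on the robot's clock: the tray is out, the metal pin stands at rest tip down in the upright beaker, and the arm touches nothing; no verdict came back.

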